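Knock open a button-head grip and recover the broken test bar

TASK

The lower half of a broken steel test bar is still locked in the button-head grip on the bench. Knock the grip's release pin fully home with a brisk blow of the mallet (strike it, do not lean on it slowly or use the gripper), and stand the mallet back on the bench on its striking face. Then lift the bar out of the open jaws and stand it upright, broken end up, in the metal tray beside its mate, leaving the mate standing.

Things in the scene. Friction and masses are not known exactly. Their poses are not given: they have to be found in the camera images.
- mallet: Round mallet, 0.5 kg, handle in line with the head, standing upright on its striking face. Origin: centre of that flat face; z up along the handle. Head 50 mm diameter to z 60 mm; black hand guard, 46 mm diameter, z 80 to 86 mm; wood handle 25 mm diameter from 86 to 124 mm, swelling to 30 mm, end at 144 mm. Grip it firmly with the fingertips just on the guard, or blows slide it up in the grip.
- bar_grip: Grey steel grip fixed to the bench (place and turn vary). Origin: centre of its underside; z up, x to its far side, y to its left. Base plate 134 x 196 x 12 mm; block 104 x 164 mm, top at z 60 mm. At y +45 mm the bar stands in a socket under two jaws sliding along x (tops at z 67.5 mm, rails beside them to 69.5 mm); at y -45 mm the release pin sticks up.
- pin_top (a point): Centre of the top of the release pin's mushroom head (steel, 32 mm diameter, 14 mm high): 110 mm above the bench with the pin up, 82 mm with it fully home. Moves with the pin.
- release_pin (a joint): Travel of the release pin, m: 0 up (bar locked), 0.028 fully home (jaws open). Over-centre spring: 12 N holds it up, falling to 0 at 0.014; past that it snaps home and stays; short of it, it springs back. Resists speed with 5 N per m/s. Only a mallet blow counts, driving it at over 0.1 m/s in its first half (0.2 to 0.3 m/s mallet speed does well).
- test_bar: Lower half of a broken steel test bar, 0.22 kg, upright. Origin: centre of its flat underside; z up to the broken end. Head 28 mm diameter, 12 mm high; shank 16 mm diameter, z 12 to 92 mm; narrows to the broken end at 112 mm. Starts at grip_socket. Closed jaws (tops 20.5 mm above its origin) cover the head and lock it; open, they are 8 mm farther out each and it lifts freely.
- grip_socket (a point): Centre of the floor of the grip's socket, 47 mm above the bench; round, 13 mm deep, 31 mm wide. Axes as the grip.
- bar_tray: Shallow aluminium tray with black rubber liner, 0.8 kg, loose, 110 (x) x 160 (y) x 24 mm, walls 4 mm. Origin: centre of its underside, z up; the liner's top, where bars stand, is 7 mm above it. The mate stands in the half towards -y; the half towards +y is free, its middle 37 mm from the centre.
- bar_mate: The other half of the broken bar, 0.18 kg, loose, standing in the tray on its head (28 mm diameter, 12 mm high); shank 16 mm diameter, 94 mm high over all. Origin: centre of its underside; z up.
Mind the look-alikes: they are no part of the job. Leave any brown look-alike of the bar_mate alone.

How it is judged:
By the outcome, as a careful person would: the job done as asked, in the order asked, and still so for the second after the job is handed in, with the robot touching nothing.
It also fails if it takes over 51 s, if anything falls off the work surface, if the arm or the gripper's body presses on something with over 40 N, if the wrist force passes 120 N, or if a joint passes its speed limit or range.

ROBOT

A 6-joint arm with a two-finger parallel gripper is mounted at the origin on a cart in front of the work surface, level with it; the furniture and walls round the work are solid. World frame = base frame: x ahead of the robot, y to its left, z up, the work surface at z = 0. Lengths are in m, angles in rad, forces in N, time in s.
With the tool pointing down it reaches from about 0.325 to 0.775 m from the base axis. Payload 5.5 kg.
Tool frame: the origin (TCP) lies midway between the tips of the shut fingers; the grasp point (between the pads) lies 19 mm behind it (manip.hold_point_z is the distance from the TCP to the grasp point, in m); z points along the fingers, y is the direction in which the jaws open and shut (so a half turn about z gives the same grasp; the last joint's range is limited). The gripper opens to 88 mm and grips with 3 to 60 N. Pads are 20 mm wide; open, the fingers measure 115 mm over their backs; the gripper's body (75 mm by 178 mm) begins 61 mm behind the grasp point.
Start: joints at [-1.287, 0.091, 1.231, -0, 1.82, -0.057], TCP at [0.201, -0.566, 0.223] pointing down, gripper open.
Joint ranges: [-2.87, 2.87], [-0.86, 2.18], [0.17, 2.46], [-1.51, 4.65], [0.06, 2.69], [-2.65, 2.65]. Speed limits (rad/s): [2.57, 2.57, 3.01, 3.14, 3.14, 3.14].

INTERFACE

Orientations are given as a rotation vector (axis times angle).
In Python, from workcell import manip gives the robot as it stands. The module is installed in compiled form; this text tells all that it offers.
- The arm moves only by the tool jog_arm, never from a script. Its argument "rows" is text: rows parted by semicolons, each of 6 numbers parted by spaces: the shift along the tool's x, y, z in m, then the turn, a rotation vector about the tool's x, y, z in degrees. A call has 1 to 8 rows; each row shifts and turns the commanded pose from where the row before left it, along the tool's axes as they then stand; what a row does not reach is not made up. A row lasts 1/8 s, in which the tool goes at most 62.5 mm and 10.7 degrees, less where a joint would pass 70% of its speed; a pose out of reach is approached as far as the arm can. A call is refused whole if a number of a shift passes 0.0625 or a number of a turn 10.7, either way. A call with a gripper value outside its range is refused whole. "fingers" is the closure, from -1 (fully open) to 1 (shut), set as the call begins (left out, the last holds). The fingers move at their own pace and stop on an object; "newtons" is the grip in N (left out, the last holds). Time passes only in rows, so rows that do not move let the fingers close. It gives the time, the measured TCP pose, the force and the opening at its end, in the units of the state.
- manip.read_state(): the state, without advancing time (a new reading comes with each control period).
- manip.grab_frame(name): name is "scene" or "side" or "wrist"; returns the picture (384x512x3 uint8, red, green, blue); there is no depth.
- manip.camera_params(name): a dict with "mtx" (3x3 intrinsics, pixels), "eye" and "rotation" of the camera in the world. Camera axes: x right, y down, z forward; pixel columns grow to the right and rows downward; lengths in m; the calibration is good to about 2 mm. A picture is of the moment at which its call begins: read the wrist's pose just before it. camera_params takes no time and is no camera call; for the wrist camera it gives the pose at the moment of the call.
- manip.finish_job(): hands the job in, once; it reports no verdict.
Trained networks look in the newest picture that a camera, given by its name, has taken for a name from the list of things; names that differ only in an ending like _2 or _b are one class to them, and where a whole thing is asked for, a point or a joint stands for the part that bears it (a point fixed in the world has none). Each returns a list of dicts, best first, with "p" (0 to 1); they miss things now and then, are a little off and sometimes report something else, mostly with a low value. They report only what shows in the picture. A call takes as long as a camera call. They do not tell look-alikes from the thing itself.
- manip.look_for(name, camera): "centre" ([column, row] in pixels, amid what is visible of it).
- manip.silhouettes(name, camera): "pixels" (384x512 bool, what is visible of it) and "centre" ([column, row] in pixels, amid what is visible of it).
The state is a dict: "t": time; "joints": joint angles; "joint_vel": joint speeds; "effort": joint torques, N m; "position": TCP position; "tool_rot": TCP orientation; "force": force on the tool from outside, world axes, zero at the start; "wrist_torque": the same for the moment, N m; "finger_gap": opening from 0.0 (shut) to 1.0 (fully open).
Only numpy, scipy, OpenCV 4.12 (cv2) and the standard library are available. Lean on these libraries where they do the work, as an engineer would, in place of code of your own. Each camera call takes 0.05 s, during which the arm holds its last target.

## Working session

There is one attempt and no reset: what is moved stays moved. The work goes in short steps, Python scripts to look and compute and a tool call to move; the robot and the scene stay as the last step left them, time stands still between calls to the robot, and variables do not carry over. Pictures are saved under pics/ and viewed, and the job is handed in when it is done.

Besides the shell and the picture viewer there is one more tool, called after "Emit:" as a command line: name --argument value ..., lists and objects as JSON in quotes. jog_arm: Moves the arm, as the interface text tells. Its arguments: {"type":"object","properties":{"rows":{"type":"string"},"fingers":{"type":"number"},"newtons":{"type":"number"}},"required":["rows"]}

```bash
mkdir -p pics
cat > h.py <<'E'
from workcell import manip
import numpy as np, cv2
from scipy.spatial.transform import Rotation as R
def save(img,n): cv2.imwrite(f'pics/{n}.png',cv2.cvtColor(img,cv2.COLOR_RGB2BGR))
def ray(c,px):
    p=manip.camera_params(c) if isinstance(c,str) else c
    M=np.array(p['mtx']);Rm=np.array(p['rotation']);
    d=Rm@np.linalg.inv(M)@np.array([px[0],px[1],1.]);return np.array(p['eye']),d/np.linalg.norm(d)
def atz(c,px,z):
    e,d=ray(c,px);return e+d*(z-e[2])/d[2]
def proj(c,P):
    p=manip.camera_params(c) if isinstance(c,str) else c
    q=np.array(p['mtx'])@np.array(p['rotation']).T@(np.array(P)-np.array(p['eye']));return q[:2]/q[2]
def tri(rs):
    A=np.zeros((3,3));b=np.zeros(3)
    for e,d in rs:
        Q=np.eye(3)-np.outer(d,d);A+=Q;b+=Q@e
    return np.linalg.solve(A,b)
E
python3 - <<'E'
from h import *
s=manip.read_state();print(s)
for c in ['scene','side','wrist']:
    p=manip.camera_params(c);print(c,p)
    save(manip.grab_frame(c),c+'0')
print(manip.read_state()['t'])
E
```

```text
{'t': 0.0, 'joints': array([-1.28673179e+00,  9.18690367e-02,  1.23184290e+00,  2.85205670e-05,
        1.81982394e+00, -5.67054266e-02]), 'joint_vel': array([ 0.0006144 , -0.00080946, -0.00083728,  0.00105878,  0.0013079 ,
        0.00123209]), 'effort': array([-2.65768278e-03, -4.46458125e+01, -4.06446254e+01,  6.94248802e-02,
        2.94756645e-02, -1.22972410e-04]), 'position': array([ 0.20044965, -0.56521464,  0.22152507]), 'tool_rot': array([-3.09419332e+00, -5.32376931e-01,  3.02915860e-04]), 'force': array([-0.25113328, -0.70279232,  0.47061859]), 'wrist_torque': array([-0.01368516, -0.01731029, -0.00318812]), 'finger_gap': 0.996626961392374}
scene {'mtx': array([[408.47379671,   0.        , 259.63959601],
       [  0.        , 408.47379671, 193.01288326],
       [  0.        ,   0.        ,   1.        ]]), 'eye': array([-0.218789  ,  0.50088938,  0.83346762]), 'rotation': array([-1.21682638,  2.19460033, -1.03665921])}
side {'mtx': array([[359.2732116 ,   0.        , 250.53391086],
       [  0.        , 359.2732116 , 190.54224141],
       [  0.        ,   0.        ,   1.        ]]), 'eye': array([0.50698484, 0.69028212, 0.72369317]), 'rotation': array([-0.14159745,  2.86813627, -1.21864255])}
wrist {'mtx': array([[345.10422254,   0.        , 256.27962161],
       [  0.        , 345.10422254, 190.64229062],
       [  0.        ,   0.        ,   1.        ]]), 'eye': array([ 0.27392426, -0.54059826,  0.38469355]), 'rotation': array([ 2.36885001, -1.6734934 , -0.24028918])}
0.15
```

```bash
sed -i "s/np.array(p\['rotation'\])/R.from_rotvec(p['rotation']).as_matrix()/g" h.py; python3 -c "
import cv2,numpy as np
a=[cv2.imread(f'pics/{c}0.png') for c in ['scene','side','wrist']]
print(a[0].shape)"
```

```text
(384, 512, 3)
```

View pics/scene0.png

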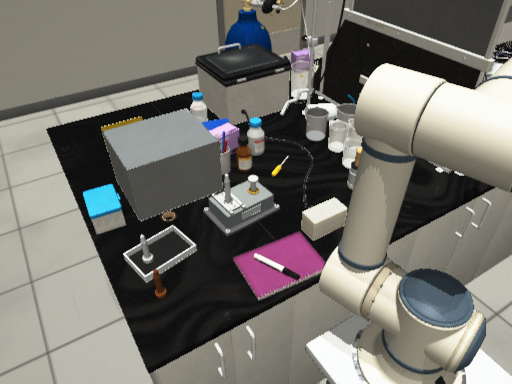

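View pics/side0.png

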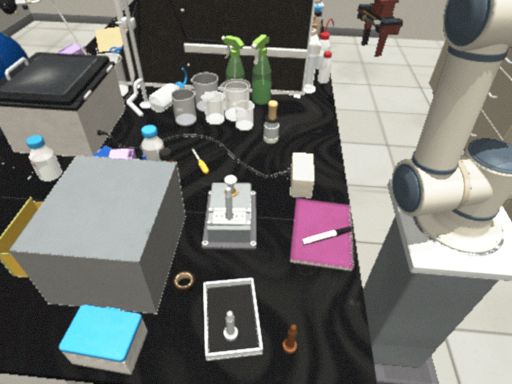

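View pics/wrist0.png

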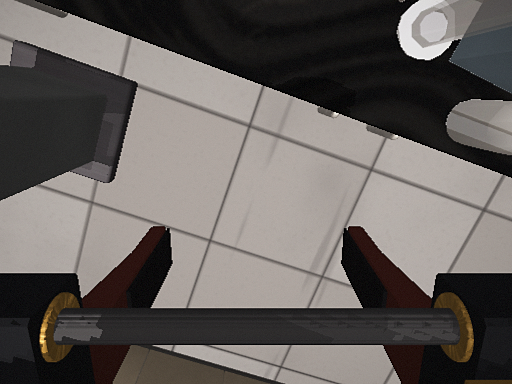

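Run:
```python
from h import *
for n in ['mallet','bar_grip','pin_top','test_bar','bar_tray','bar_mate']:
    for c in ['scene','side']:
        r=manip.silhouettes(n,c)
        for q in r[:2]:
            ys,xs=np.nonzero(q['pixels'])
            print(n,c,round(q['p'],2),np.round(q['centre'],1),xs.min(),xs.max(),ys.min(),ys.max())
            np.save(f'sil_{n}_{c}_{r.index(q) if False else [i for i,z in enumerate(r) if z is q][0]}.npy',q['pixels'])
print(manip.read_state()['t'])
a=cv2.imread('pics/side0.png')
cv2.imwrite('pics/sc1.png',cv2.resize(a[160:380,170:310],None,fx=4,fy=4,interpolation=cv2.INTER_CUBIC)[:600])
a2=cv2.resize(a[80:155,230:310],None,fx=7,fy=7,interpolation=cv2.INTER_CUBIC);cv2.imwrite('pics/sc2.png',a2)
a=cv2.imread('pics/scene0.png')
cv2.imwrite('pics/sc3.png',cv2.resize(a[150:310,115:295],None,fx=4,fy=4,interpolation=cv2.INTER_CUBIC)[:600])
```

```text
mallet scene 0.7 [351.9 172.7] 347 360 148 188
mallet side 0.87 [271.2 126.7] 263 278 101 143
bar_grip scene 0.68 [240.6 207. ] 203 279 176 235
bar_grip scene 0.5 [352.4 172.8] 346 360 148 189
bar_grip side 0.96 [232.3 223.4] 202 255 175 249
pin_top scene 0.48 [252.9 180.2] 249 257 177 189
pin_top scene 0.46 [243.9 205.8] 203 278 176 236
pin_top side 0.49 [231.2 327.1] 224 236 311 340
pin_top side 0.44 [231.2 183. ] 225 235 176 191
test_bar scene 0.7 [224.4 190. ] 224 230 176 203
test_bar side 0.47 [230.6 202.8] 225 232 187 220
bar_tray scene 0.85 [162.9 254.3] 124 195 226 281
bar_tray side 0.71 [233.8 319.2] 204 261 278 358
bar_mate scene 0.66 [145.5 250.7] 140 151 235 262
bar_mate side 0.74 [290.7 338.9] 283 296 324 353
bar_mate side 0.71 [229.  328.7] 225 237 312 339
0.75
```

View pics/sc1.png

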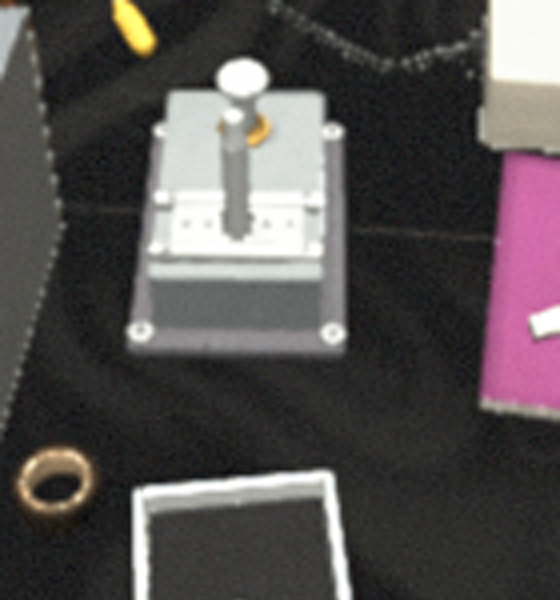

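View pics/sc2.png

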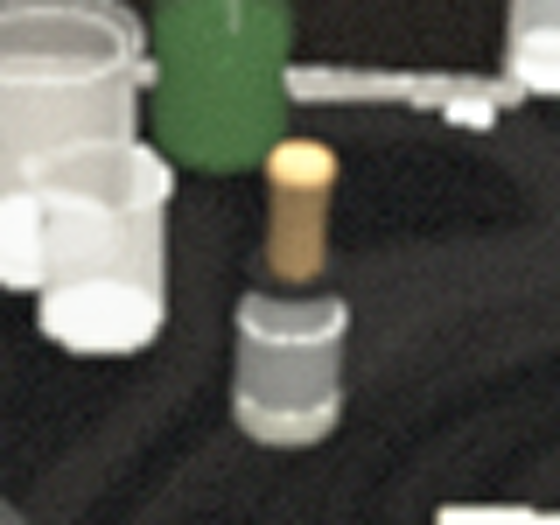

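View pics/sc3.png

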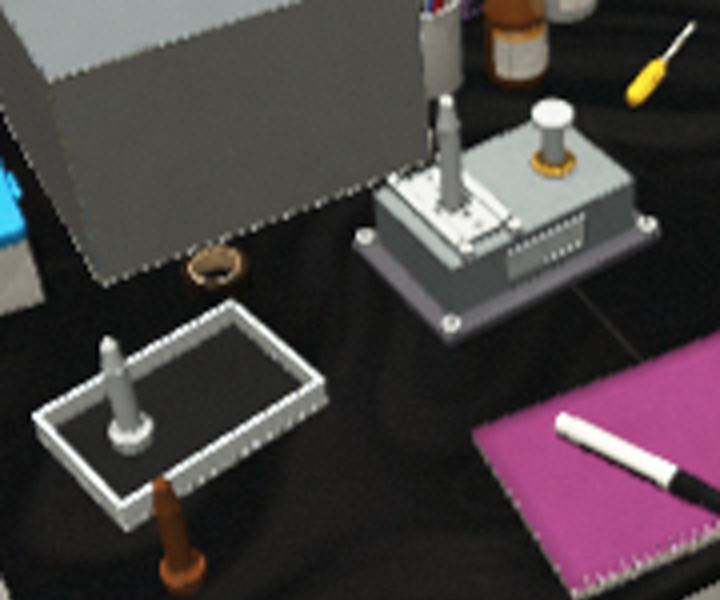

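Run:
```python
from h import *
def S(px,o,k): return ((np.array(px)+.5)/k-.5)+np.array(o)
S1=lambda *p:S(p,(170,160),4); S2=lambda *p:S(p,(230,80),7); S3=lambda *p:S(p,(115,150),4)
def two(n,a,b,z):
    print(n,'side',atz('side',a,z).round(4), 'scene',atz('scene',b,z).round(4),'tri',tri([ray('side',a),ray('scene',b)]).round(4))
two('pin',S1(243,77),S3(552,113),.110)
two('bartip',S1(233,114),S3(446,100),.159)
print('mallet side top',atz('side',S2(302,162),.144).round(4),'headtop ring',atz('side',S2(292,312),.06).round(4),'bottom',atz('side',S2(287,412),.0).round(4))
# base bolts side: z~.014
for p in [(141,330),(333,330),(333,131),(161,131)]: print('bolt side',atz('side',S1(*p),.014).round(4))
for p in [(365,236),(451,323),(648,223)]: print('bolt scene',atz('scene',S3(*p),.014).round(4))
# tray top corners scene z .024
for p in [(38,416),(124,512),(325,384),(234,304)]: print('tray scene',atz('scene',S3(*p),.023).round(4))
print('mate', atz('scene',S3(108,343),.101).round(4), atz('scene',S3(130,440),.011).round(4))
print('brown', atz('scene',S3(160,485),.094).round(4), atz('scene',S3(183,572),.006).round(4))
print('blk corner', atz('scene',S3(104,285),0).round(4),atz('scene',S3(425,165),0).round(4))
print('cyl', atz('side',S2(105,330),0))
```

```text
pin side [0.6111 0.0196 0.11  ] scene [0.6092 0.0185 0.11  ] tri [0.6115 0.0172 0.1079]
bartip side [0.6043 0.1048 0.159 ] scene [0.6052 0.1055 0.159 ] tri [0.6041 0.1059 0.1599]
mallet side top [ 0.5211 -0.3081  0.144 ] headtop ring [ 0.5213 -0.316   0.06  ] bottom [ 0.5206 -0.3197  0.    ]
bolt side [0.6592 0.1522 0.014 ]
bolt side [0.5413 0.1399 0.014 ]
bolt side [ 0.5567 -0.0359  0.014 ]
bolt side [ 0.6774 -0.0228  0.014 ]
bolt scene [0.6623 0.1543 0.014 ]
bolt scene [0.5445 0.1436 0.014 ]
bolt scene [ 0.5602 -0.0357  0.014 ]
tray scene [0.6051 0.4224 0.023 ]
tray scene [0.4967 0.4015 0.023 ]
tray scene [0.5298 0.248  0.023 ]
tray scene [0.6362 0.27   0.023 ]
mate [0.5632 0.3734 0.101 ] [0.5635 0.3759 0.011 ]
brown [0.442  0.3856 0.094 ] [0.447  0.3845 0.006 ]
blk corner [0.7316 0.3379 0.    ] [0.7302 0.0686 0.    ]
cyl [ 0.61620514 -0.37977548  0.        ]
```

Run:
```python
import cv2
a=cv2.imread('pics/side0.png')
cv2.imwrite('pics/sc4.png',cv2.resize(a[265:370,190:310],None,fx=5,fy=5,interpolation=cv2.INTER_CUBIC))
a=cv2.imread('pics/scene0.png')
cv2.imwrite('pics/sc5.png',cv2.resize(a[80:200,270:390],None,fx=5,fy=5,interpolation=cv2.INTER_CUBIC))
```

```text
(no output)
```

View pics/sc4.png

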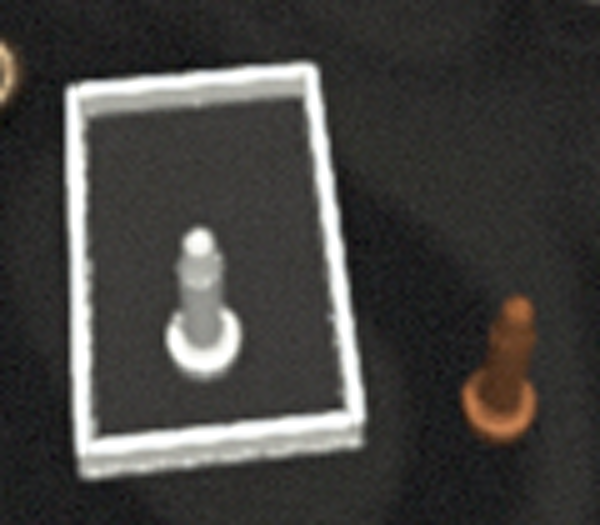

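View pics/sc5.png

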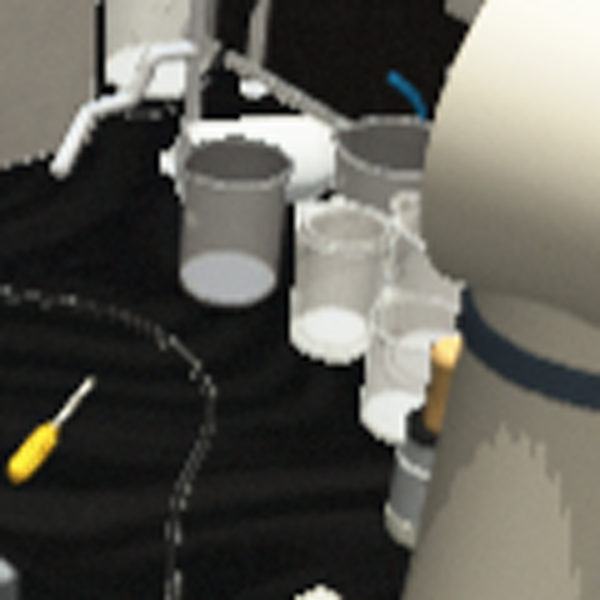

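```bash
cat >> h.py <<'E'
def tool(): 
    s=manip.read_state(); return np.array(s['position']),R.from_rotvec(s['tool_rot'])
def delta(P,th=None):
    """shift in tool axes from current measured to P; and turn to yaw th (deg) tool down"""
    p,r=tool(); print('shift',(r.inv().apply(np.array(P)-p)*1000).round(1),'mm')
    if th is not None:
        t=np.radians(th);M=np.array([[np.cos(t),np.sin(t),0],[np.sin(t),-np.cos(t),0],[0,0,-1]])
        print('turn',np.degrees((r.inv()*R.from_matrix(M)).as_rotvec()).round(2))
E
python3 - <<'E'
from h import *
p,r=tool();c=manip.camera_params('wrist')
print('cam off tool',r.inv().apply(c['eye']-p).round(4)); print((r.inv()*R.from_rotvec(c['rotation'])).as_matrix().round(3))
print(proj('side',[.56,-.40,0]),proj('side',[.45,-.38,0]),proj('side',[.521,-.318,0.086]))
# beaker rim scan
b=atz('side',((105+.5)/7+229.5,(330+.5)/7+79.5),0)
for h in(.06,.08,.1,.12):print(h,proj('side',[b[0],b[1],h]))
delta([.521,-.318,.21],19.5)
x=r.as_matrix();print(x.round(3))
E
```

```text
cam off tool [ 0.0775  0.001  -0.1631]
[[-0.    -0.96  -0.28 ]
 [ 1.    -0.     0.001]
 [-0.001 -0.28   0.96 ]]
[260.7576167  124.55387881] [291.45277735 129.73791489] [271.84707918 117.01865947]
0.06 [244.63483533 112.0010627 ]
0.08 [244.65693302 106.87340514]
0.1 [244.67953944 101.62769802]
0.12 [244.70267237  96.25981725]
shift [ 384.7 -126.2   12.6] mm
turn [-0.    0.    0.03]
[[ 0.942  0.334 -0.   ]
 [ 0.334 -0.942  0.   ]
 [-0.    -0.    -1.   ]]
```

Emit:
jog_arm --rows "0.03 -0.01 0 0 0 0;0.05 -0.017 0 0 0 0;0.055 -0.018 0 0 0 0;0.055 -0.018 0 0 0 0;0.055 -0.018 0 0 0 0;0.05 -0.017 0 0 0 0;0.03 -0.01 0 0 0 0;0 0 0 0 0 0" --fingers -1

```text
t: 1.75
position: [0.4722, -0.3535, 0.2224]
tool_rot: [-3.095, -0.538, 0.0]
force: [0.2, -0.8, -0.1]
finger_gap: 0.997
```

Run:
```python
from h import *
c=manip.camera_params('wrist');save(manip.grab_frame('wrist'),'w1')
for q in manip.silhouettes('mallet','wrist')[:2]:
    ys,xs=np.nonzero(q['pixels']);print(q['p'],q['centre'],xs.min(),xs.max(),ys.min(),ys.max())
import pickle;pickle.dump(c,open('c1.pkl','wb'))
print(proj(c,[.521,-.318,.144]),proj(c,[.521,-.318,.06]),proj(c,[.521,-.318,0]))
print(tool()[0],manip.read_state()['t'])
```

```text
0.78 [237.0, 114.2] 208 262 85 140
[229.83269264 119.47655561] [236.49170975 111.96555288] [239.49724601 108.57547433]
[ 0.47046046 -0.35530971  0.22257632] 1.85
```

View pics/w1.png

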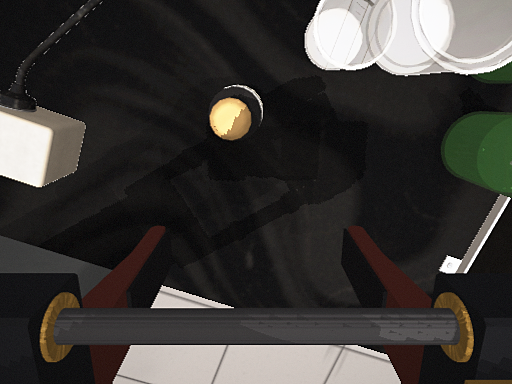

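Run:
```python
from h import *
delta([.521,-.318,.16],19.5);delta([.521,-.318,.0885],19.5)
```

```text
shift [ 60.1 -18.3  62.5] mm
turn [0.01 0.03 0.05]
shift [ 60.2 -18.3 134. ] mm
turn [0.01 0.03 0.05]
```

Emit:
jog_arm --rows "0.03 -0.009 0 0 0 0;0.03 -0.009 0.02 0 0 0;0 0 0.04 0 0 0;0 0 0.04 0 0 0;0 0 0.025 0 0 0;0 0 0 0 0 0;0 0 0 0 0 0"

```text
t: 2.72
position: [0.5212, -0.3193, 0.0993]
tool_rot: [3.095, 0.53, 0.002]
force: [-0.0, 0.1, 0.6]
finger_gap: 1.004
```

Run:
```python
from h import *
delta([.521,-.318,.088],19.5);s=manip.read_state();print(s['position'],s['force'])
save(manip.grab_frame('side'),'s2')
a=cv2.imread('pics/s2.png')
cv2.imwrite('pics/s2c.png',cv2.resize(a[20:155,210:330],None,fx=4.4,fy=4.4,interpolation=cv2.INTER_CUBIC))
```

```text
shift [ 0.2 -1.3 11.3] mm
turn [ 0.1  -0.06 -0.05]
[ 0.5211977  -0.31927919  0.0993121 ] [-0.02137318  0.06078335  0.55342493]
```

View pics/s2c.png

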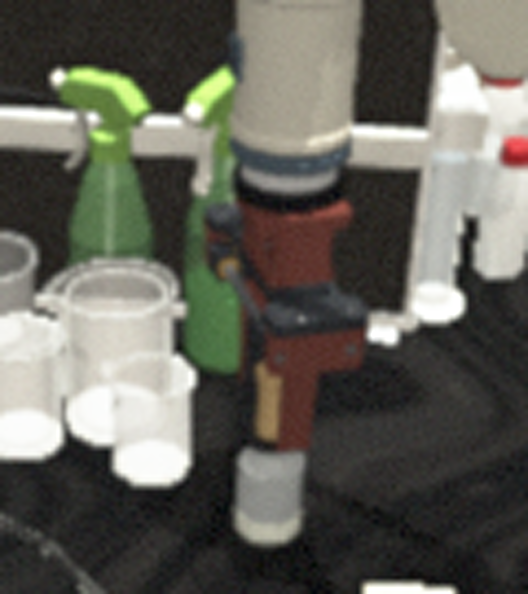

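Emit:
jog_arm --rows "0 -0.001 0.007 0 0 0;0 0 0.004 0 0 0;0 0 0 0 0 0"

```text
t: 3.15
position: [0.5208, -0.3169, 0.0861]
tool_rot: [-3.095, -0.533, 0.001]
force: [-0.6, -1.0, -0.3]
finger_gap: 1.001
```

Emit:
jog_arm --rows "0 0 0 0 0 0;0 0 0 0 0 0;0 0 0 0 0 0;0 0 0 0 0 0;0 0 0 0 0 0" --fingers 1 --newtons 60

```text
t: 3.78
position: [0.521, -0.3171, 0.0866]
tool_rot: [3.096, 0.533, -0.0]
force: [-0.2, -0.4, 0.0]
finger_gap: 0.471
```

Emit:
jog_arm --rows "0 0 0 0 0 0;0 0 0 0 0 0;0 0 0 0 0 0"

```text
t: 4.15
position: [0.5209, -0.317, 0.0867]
tool_rot: [-3.096, -0.533, 0.0]
force: [-0.2, 0.0, -0.0]
finger_gap: 0.314
```

Emit:
jog_arm --rows "0 0 0 0 0 0;0 0 0 0 0 0"

```text
t: 4.4
position: [0.521, -0.3171, 0.0867]
tool_rot: [-3.096, -0.533, -0.0]
force: [-0.5, 1.2, -0.1]
finger_gap: 0.315
```

Emit:
jog_arm --rows "0 0 -0.03 0 0 0;0 0 -0.05 0 0 0;0 0 -0.05 0 0 0;0 0 -0.02 0 0 0;0 0 0 0 0 0"

```text
t: 5.03
position: [0.5214, -0.3176, 0.2378]
tool_rot: [3.094, 0.532, 0.003]
force: [0.7, -0.2, -4.3]
finger_gap: 0.32
```

Run:
```python
from h import *
print(tool()[0],manip.read_state()['finger_gap'])
delta([.610,.0185,.237],19.5)
```

```text
[ 0.52137318 -0.31756653  0.23780932] 0.3195868363526089
shift [ 195.8 -287.2    0.5] mm
turn [ 0.12 -0.08  0.02]
```

Emit:
jog_arm --rows "0.016 -0.023 0 0 0 0;0.033 -0.049 0 0 0 0;0.033 -0.049 0 0 0 0;0.033 -0.049 0 0 0 0;0.033 -0.049 0 0 0 0;0.033 -0.049 0 0 0 0;0.015 -0.019 0 0 0 0;0 0 0 0 0 0"

```text
t: 6.02
position: [0.6093, 0.0209, 0.2331]
tool_rot: [-3.094, -0.538, 0.008]
force: [-0.7, -0.5, -4.2]
finger_gap: 0.316
```

Run:
```python
from h import *
print(tool()[0],manip.read_state()['finger_gap'])
c=manip.camera_params('wrist')
for n in ['side','scene','wrist']:save(manip.grab_frame(n),n+'3')
delta([.610,.0185,.237],19.5)
print(manip.camera_params('wrist')['eye']-c['eye'])
a=cv2.imread('pics/side3.png')
cv2.imwrite('pics/side3c.png',cv2.resize(a[110:260,170:300],None,fx=4,fy=4,interpolation=cv2.INTER_CUBIC))
```

```text
[0.60932288 0.02085114 0.23311742] 0.31550684596297224
shift [ 0.9 -0.3 -2.1] mm
turn [-0.02  0.16 -0.03]
[-0.0003369  -0.00315074  0.00194157]
```

View pics/side3c.png

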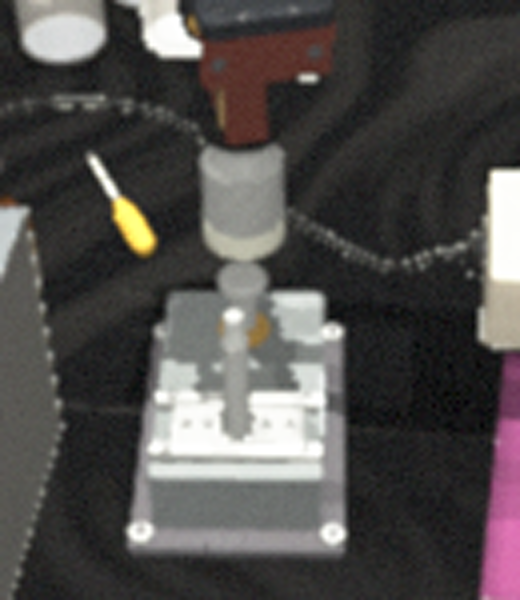

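View pics/scene3.png

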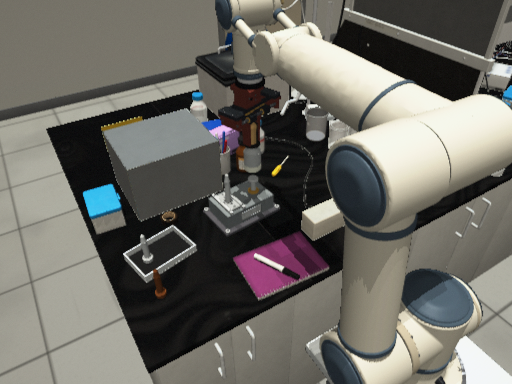

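View pics/wrist3.png

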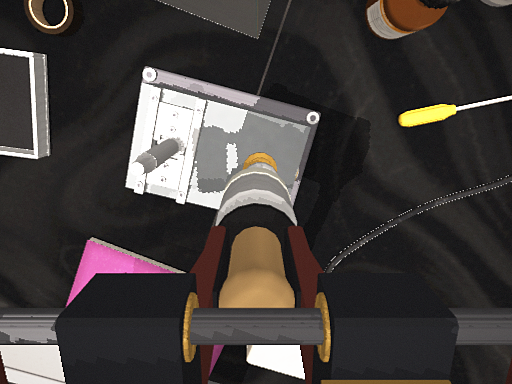

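Emit:
jog_arm --rows "0 0 0.03 0 0 0;0 0 0.03 0 0 0;0 0 0.011 0 0 0;0 0 -0.02 0 0 0;0 0 -0.04 0 0 0;0 0 0 0 0 0"

```text
t: 6.92
position: [0.6112, 0.0181, 0.2306]
tool_rot: [3.095, 0.531, 0.012]
force: [1.3, 0.4, -4.1]
finger_gap: 0.315
```

Run:
```python
from h import *
print(tool()[0],manip.read_state()['finger_gap'])
save(manip.grab_frame('side'),'side4')
delta([.521,-.318,.237],19.5)
a=cv2.imread('pics/side4.png')
cv2.imwrite('pics/side4c.png',cv2.resize(a[110:260,170:300],None,fx=4,fy=4,interpolation=cv2.INTER_CUBIC))
```

```text
[0.61116582 0.01807927 0.23062654] 0.3148390625273201
shift [-196.5  287.1   -9.7] mm
turn [ 0.09 -0.22 -0.02]
```

View pics/side4c.png

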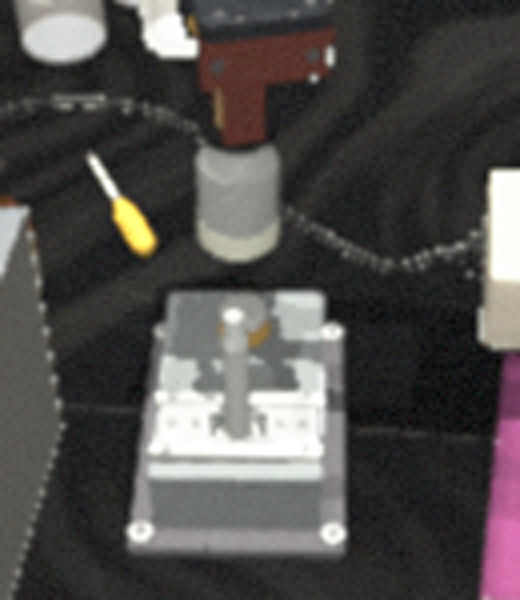

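Emit:
jog_arm --rows "-0.016 0.023 -0.006 0 0 0;-0.033 0.049 0 0 0 0;-0.033 0.049 0 0 0 0;-0.033 0.049 0 0 0 0;-0.033 0.049 0 0 0 0;-0.033 0.049 0 0 0 0;-0.015 0.019 0 0 0 0;0 0 0.02 0 0 0"

```text
t: 7.98
position: [0.5197, -0.3199, 0.2105]
tool_rot: [3.097, 0.526, -0.001]
force: [0.6, 0.9, -4.3]
finger_gap: 0.315
```

Run:
```python
from h import *
print(tool()[0],manip.read_state()['finger_gap'])
print(proj('side',[.6105,.0185,.082]),proj('side',[.6105,.0185,.110]))
save(manip.grab_frame('side'),'side5');delta([.521,-.318,.092],19.5)
a=cv2.imread('pics/side5.png')
cv2.imwrite('pics/side5c.png',cv2.resize(a[40:260,170:330],None,fx=2.7,fy=2.7,interpolation=cv2.INTER_CUBIC))
```

```text
[ 0.51972012 -0.31990261  0.21047304] 0.3147743302442671
[230.92821219 186.61531407] [230.67784351 178.61429406]
shift [  2.1   1.1 113.9] mm
turn [-0.3   0.22 -0.13]
```

View pics/side5c.png

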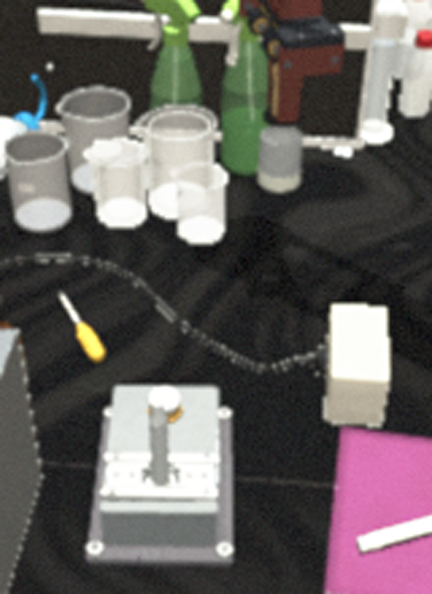

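Emit:
jog_arm --rows "0 0 0.03 0 0 0;0 0 0.04 0 0 0;0 0 0.03 0 0 0;0 0 0.012 0 0 0;0 0 0 0 0 0"

```text
t: 8.65
position: [0.5204, -0.3166, 0.0983]
tool_rot: [-3.094, -0.533, 0.003]
force: [-0.2, -0.3, -4.1]
finger_gap: 0.313
```

Run:
```python
from h import *
delta([.521,-.318,.0867],19.5);print(manip.read_state()['force'])
```

```text
shift [ 0.2  1.6 11.6] mm
turn [-0.13  0.09  0.04]
[-0.20900514 -0.26341706 -4.13863349]
```

Emit:
jog_arm --rows "0 0 0.005 0 0 0;0 0 0.004 0 0 0;0 0 0 0 0 0;0 0 0 0 0 0"

```text
t: 9.15
position: [0.5211, -0.3172, 0.0911]
tool_rot: [3.096, 0.533, 0.001]
force: [0.2, 0.2, -5.3]
finger_gap: 0.32
```

Emit:
jog_arm --rows "0 0 0.002 0 0 0;0 0 0 0 0 0"

```text
t: 9.4
position: [0.5209, -0.3171, 0.0884]
tool_rot: [-3.096, -0.533, 0.0]
force: [-0.5, -0.1, -4.5]
finger_gap: 0.317
```

Emit:
jog_arm --rows "0 0 0.0015 0 0 0;0 0 0 0 0 0"

```text
t: 9.65
position: [0.5209, -0.3171, 0.0869]
tool_rot: [-3.096, -0.533, 0.0]
force: [-0.1, -0.7, -4.8]
finger_gap: 0.313
```

Emit:
jog_arm --rows "0 0 0.001 0 0 0;0 0 0 0 0 0"

```text
t: 9.9
position: [0.5211, -0.3172, 0.0867]
tool_rot: [3.096, 0.533, 0.001]
force: [-1.4, 1.3, -2.3]
finger_gap: 0.316
```

Emit:
jog_arm --rows "0 0 0.001 0 0 0;0 0 0 0 0 0"

```text
t: 10.15
position: [0.5215, -0.3173, 0.0866]
tool_rot: [3.095, 0.533, 0.003]
force: [-1.5, 1.1, 5.5]
finger_gap: 0.316
```

Contact. Release.

Emit:
jog_arm --rows "0 0 0 0 0 0;0 0 0 0 0 0;0 0 0 0 0 0;0 0 0 0 0 0;0 0 0 0 0 0;0 0 0 0 0 0" --fingers -1

```text
t: 10.9
position: [0.5205, -0.3167, 0.084]
tool_rot: [-3.094, -0.533, 0.002]
force: [-1.3, -0.6, 0.4]
finger_gap: 0.962
```

Run:
```python
from h import *
s=manip.read_state();print(s['position'],s['finger_gap'],s['force'])
save(manip.grab_frame('side'),'side6')
a=cv2.imread('pics/side6.png')
cv2.imwrite('pics/side6c.png',cv2.resize(a[20:155,210:330],None,fx=4.4,fy=4.4,interpolation=cv2.INTER_CUBIC))
```

```text
[ 0.52045117 -0.31666399  0.08396068] 0.9618355323060903 [-1.26220392 -0.61470833  0.35373365]
```

View pics/side6c.png

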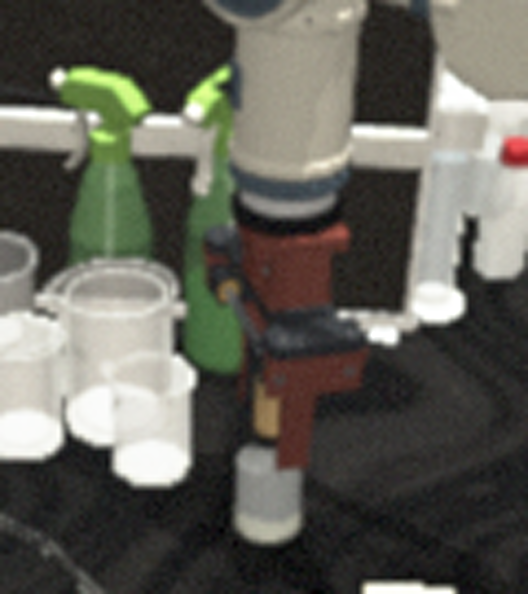

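Emit:
jog_arm --rows "0 0 -0.03 0 0 0;0 0 -0.05 0 0 0;0 0 -0.05 0 0 0;0 0 -0.01 0 0 0"

```text
t: 11.45
position: [0.5219, -0.3176, 0.2295]
tool_rot: [3.092, 0.532, 0.007]
force: [-0.7, 0.4, -0.0]
finger_gap: 1.001
```

Run:
```python
from h import *
p,r=tool();print(p); delta([.6045,.1055,.225],95)
t=np.radians(95);M=np.array([[np.cos(t),np.sin(t),0],[np.sin(t),-np.cos(t),0],[0,0,-1]])
print(M.T@(np.array([.6045,.1055,.225])-p))
```

```text
[ 0.52192121 -0.31764837  0.22952888]
shift [ 219.3 -371.2    3.5] mm
turn [ 4.000e-01  1.000e-02 -7.547e+01]
[0.41434095 0.11914436 0.00452888]
```

Emit:
jog_arm --rows "0.014 -0.024 0 0 0 0;0.0275 -0.0464 0 0 0 0;0.0275 -0.0464 0 0 0 0;0.0275 -0.0464 0 0 0 0;0.0275 -0.0464 0 0 0 0;0.0275 -0.0464 0 0 0 0;0.0275 -0.0464 0 0 0 0;0.012 -0.023 0 0 0 -7.5"

```text
t: 12.45
position: [0.5918, 0.0563, 0.2227]
tool_rot: [-3.051, -0.742, 0.005]
force: [0.4, -0.1, 0.1]
finger_gap: 1.002
```

Emit:
jog_arm --rows "0 0 0 0 0 -10;0 0 0 0 0 -10;0 0 0 0 0 -10;0 0 0 0 0 -10;0 0 0 0 0 -10;0 0 0 0 0 -10;0 0 0 0 0 -8;0 0 0 0 0 0"

```text
t: 13.45
position: [0.5918, 0.0534, 0.2232]
tool_rot: [-2.122, -2.314, 0.003]
force: [0.7, 0.2, -0.3]
finger_gap: 0.998
```

Run:
```python
from h import *
print(tool()[0]); c=manip.camera_params('wrist');save(manip.grab_frame('wrist'),'w7')
for z in(.159,.139,.068):print(z,proj(c,[.6045,.1055,z]))
delta([.6045,.1055,.2],95)
for q in manip.silhouettes('test_bar','wrist')[:2]:
    ys,xs=np.nonzero(q['pixels']);print(q['p'],q['centre'],xs.min(),xs.max(),ys.min(),ys.max())
```

```text
[0.59175439 0.05341264 0.2231973 ]
0.159 [281.61889675 129.89993481]
0.139 [279.69642666 126.72794862]
0.068 [274.77869551 118.61392104]
shift [50.8 17.1 23.5] mm
turn [-0.14 -0.01 -0.13]
0.82 [279.0, 118.3] 260 290 104 139
```

View pics/w7.png

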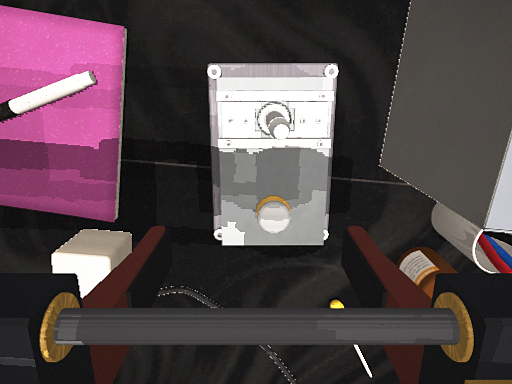

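Run:
```python
from h import *
c=manip.camera_params('wrist')
for z in (0,.1,.15,.2): print(z,atz(c,[383,165],z),atz(c,[408,0],z))
delta([.6045,.1052,.103],95);print(atz(c,[282,131],.159))
```

```text
0 [0.73729115 0.05898246 0.        ] [7.30617529e-01 2.28153109e-01 5.55111512e-17]
0.1 [0.69832691 0.07715799 0.1       ] [0.69337795 0.20260996 0.1       ]
0.15 [0.67884478 0.08624576 0.15      ] [0.67475815 0.18983838 0.15      ]
0.2 [0.65936266 0.09533353 0.2       ] [0.65613836 0.1770668  0.2       ]
shift [ 50.5  17.1 120.9] mm
turn [-0.1  -0.01 -0.14]
[0.60519235 0.10470526 0.159     ]
```

Emit:
jog_arm --rows "0.025 0.008 0 0 0 0;0.0255 0.009 0 0 0 0;0 0 0.02 0 0 0;0 0 0.035 0 0 0;0 0 0.035 0 0 0;0 0 0.022 0 0 0;0 0 0 0 0 0;0 0 0 0 0 0"

```text
t: 14.55
position: [0.6051, 0.1052, 0.1142]
tool_rot: [2.122, 2.315, 0.002]
force: [0.1, 0.1, 0.3]
finger_gap: 1.003
```

Run:
```python
from h import *
print(tool()[0],manip.read_state()['force']); c=manip.camera_params('wrist');save(manip.grab_frame('wrist'),'w8')
delta([.6045,.1052,.103],95)
```

```text
[0.60513345 0.10524581 0.11424654] [0.07521907 0.09779363 0.31954438]
shift [ 0.  -1.  11.8] mm
turn [ 0.14 -0.   -0.01]
```

View pics/w8.png

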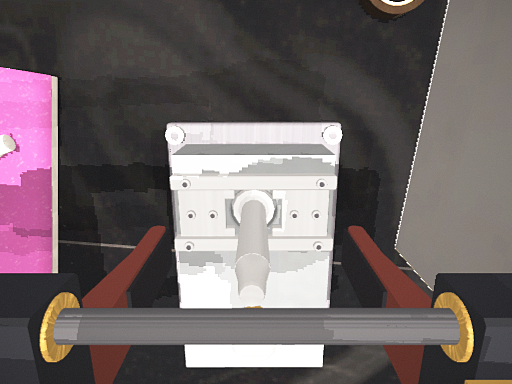

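Emit:
jog_arm --rows "0 -0.001 0.006 0 0 0;0 0 0.004 0 0 0;0 0 0 0 0 0;0 0 0 0 0 0;0 0 0 0 0 0;0 0 0 0 0 0;0 0 0 0 0 0;0 0 0 0 0 0" --fingers 1 --newtons 30

```text
t: 15.6
position: [0.6037, 0.1051, 0.1031]
tool_rot: [-2.122, -2.317, -0.0]
force: [0.3, -0.2, 0.4]
finger_gap: 0.179
```

Emit:
jog_arm --rows "0 0 0 0 0 0;0 0 0 0 0 0;0 0 0 0 0 0;0 0 0 0 0 0"

```text
t: 16.1
position: [0.6037, 0.1051, 0.1031]
tool_rot: [2.122, 2.317, 0.0]
force: [-0.4, 0.4, 0.5]
finger_gap: 0.174
```

Emit:
jog_arm --rows "0 0 -0.01 0 0 0;0 0 -0.02 0 0 0;0 0 -0.03 0 0 0;0 0 -0.02 0 0 0;0 0 0 0 0 0;0 0 0 0 0 0"

```text
t: 16.85
position: [0.6034, 0.1051, 0.1822]
tool_rot: [-2.121, -2.316, 0.002]
force: [-0.4, -0.7, -2.9]
finger_gap: 0.175
```

Run:
```python
from h import *
s=manip.read_state();print(s['position'],s['force'],s['finger_gap'],s['t'])
for n in ['side','scene','wrist']:save(manip.grab_frame(n),n+'9')
a=cv2.imread('pics/side9.png')
cv2.imwrite('pics/side9c.png',cv2.resize(a[110:370,170:300],None,fx=2.3,fy=2.3,interpolation=cv2.INTER_CUBIC))
```

```text
[0.60344244 0.10506348 0.18218884] [-0.40141196 -0.66136294 -2.91829837] 0.17520700156291216 16.85
```

View pics/side9c.png

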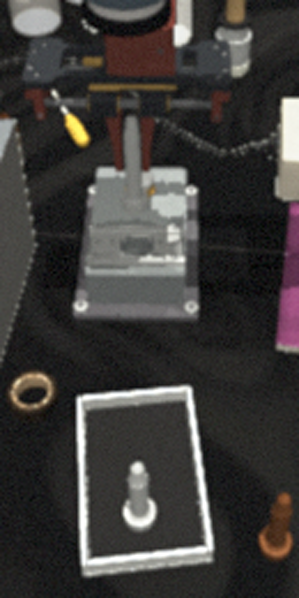

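View pics/wrist9.png

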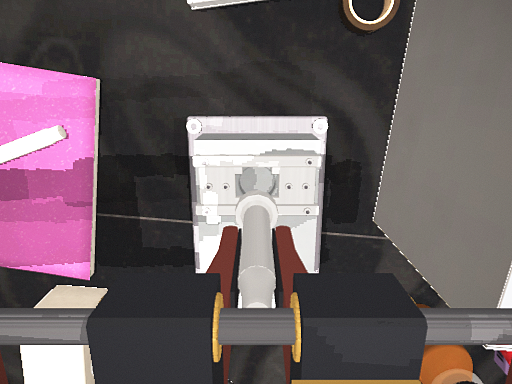

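Run:
```python
from h import *
S4=lambda *p:((np.array(p)+.5)/5-.5)+np.array((190,265))
q=[atz('side',S4(*p),.024) for p in [(68,87),(316,64),(363,425),(80,457)]]
for x in q:print(x.round(4))
print('c',np.mean(q,0).round(4), np.linalg.norm(q[0]-q[1]),np.linalg.norm(q[1]-q[2]),np.linalg.norm(q[3]-q[0]))
print('mate side',atz('side',S4(199,236),.101).round(4),atz('side',S4(204,335),.019).round(4))
sc=np.mean([[.6051,.4224],[.4967,.4015],[.5298,.248],[.6362,.27]],0);print(sc)
u=np.array([-.0329,.153]);u/=np.linalg.norm(u);print(u,np.degrees(np.arctan2(u[0],u[1])), sc-u*.037)
```

```text
[0.6405 0.2693 0.024 ]
[0.5323 0.2464 0.024 ]
[0.5003 0.4039 0.024 ]
[0.6063 0.4264 0.024 ]
c [0.5698 0.3365 0.024 ] 0.11062960476139262 0.1606619141192769 0.16077745232967477
mate side [0.5661 0.3726 0.101 ] [0.5662 0.3725 0.019 ]
[0.56695  0.335475]
[-0.21022725  0.97765255] -12.135669841612446 [0.57472841 0.29930186]
```

Run:
```python
from h import *
delta([.576,.300,.182],102)
```

```text
shift [196.6 -10.   -0.5] mm
turn [-0.15 -0.   -6.97]
```

Emit:
jog_arm --rows "0.025 -0.001 0 0 0 0;0.045 -0.002 0 0 0 0;0.045 -0.002 0 0 0 0;0.045 -0.002 0 0 0 0;0.026 -0.002 0 0 0 0;0.01 -0.001 0 0 0 -4;0 0 0 0 0 -3;0 0 0 0 0 0"

```text
t: 18.0
position: [0.5762, 0.2995, 0.182]
tool_rot: [-1.976, -2.441, 0.002]
force: [-0.9, 0.5, -2.2]
finger_gap: 0.173
```

Run:
```python
from h import *
s=manip.read_state();print(s['position'],s['force'],s['finger_gap'],s['t'])
delta([.576,.300,.070],102)
for n in ['side','wrist']:save(manip.grab_frame(n),n+'10')
a=cv2.imread('pics/side10.png')
cv2.imwrite('pics/side10c.png',cv2.resize(a[180:384,170:320],None,fx=2.9,fy=2.9,interpolation=cv2.INTER_CUBIC))
```

```text
[0.5762209  0.29954022 0.18203308] [-0.94353265  0.46329244 -2.18446343] 0.17317890528844973 18.0
shift [5.00e-01 1.00e-01 1.12e+02] mm
turn [-0.1   0.02  0.02]
```

View pics/side10c.png

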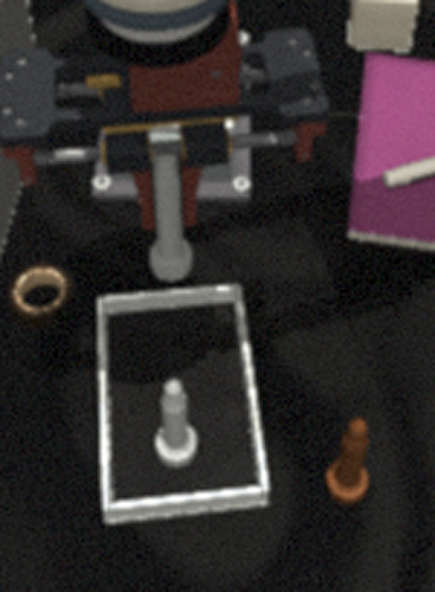

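View pics/wrist10.png

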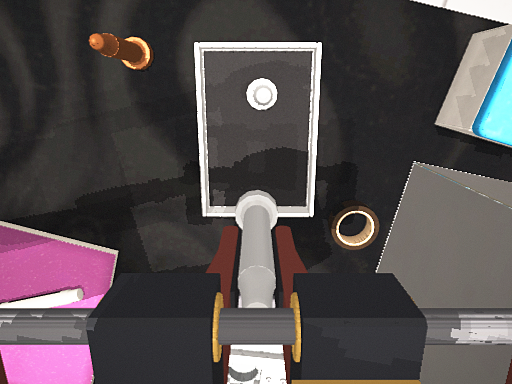

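Emit:
jog_arm --rows "0 0 0.02 0 0 0;0 0 0.035 0 0 0;0 0 0.03 0 0 0;0 0 0.015 0 0 0;0 0 0.006 0 0 0;0 0 0 0 0 0"

```text
t: 18.85
position: [0.5768, 0.2995, 0.0775]
tool_rot: [1.977, 2.442, 0.001]
force: [-0.8, 0.2, -2.9]
finger_gap: 0.176
```

Run:
```python
from h import *
s=manip.read_state();print(s['position'],s['force'],s['finger_gap'],s['t'])
delta([.576,.300,.0631],102)
for n in ['side','wrist']:save(manip.grab_frame(n),n+'11')
a=cv2.imread('pics/side11.png')
cv2.imwrite('pics/side11c.png',cv2.resize(a[180:384,170:320],None,fx=2.9,fy=2.9,interpolation=cv2.INTER_CUBIC))
```

```text
[0.57680857 0.29952458 0.07754206] [-0.84645713  0.22888033 -2.89667531] 0.1763241294289387 18.85
shift [ 0.6 -0.7 14.4] mm
turn [ 0.03 -0.01  0.02]
```

View pics/side11c.png

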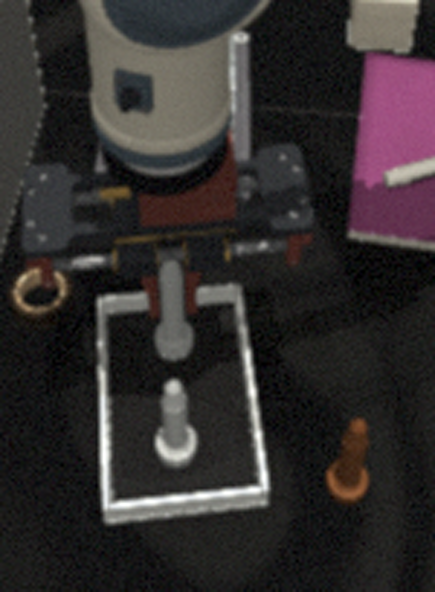

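View pics/wrist11.png

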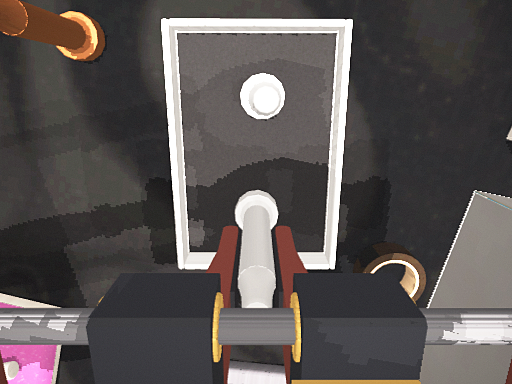

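Emit:
jog_arm --rows "0 0 0.006 0 0 0;0 0 0.005 0 0 0;0 0 0 0 0 0"

```text
t: 19.32
position: [0.5762, 0.2993, 0.0653]
tool_rot: [-1.976, -2.441, 0.002]
force: [0.4, -0.4, -1.9]
finger_gap: 0.174
```

Emit:
jog_arm --rows "0 0 0.0015 0 0 0;0 0 0 0 0 0"

```text
t: 19.58
position: [0.5766, 0.2995, 0.0646]
tool_rot: [-1.976, -2.442, 0.0]
force: [0.7, 0.5, -2.7]
finger_gap: 0.171
```

Emit:
jog_arm --rows "0 0 0.001 0 0 0;0 0 0 0 0 0"

```text
t: 19.82
position: [0.5766, 0.2995, 0.0636]
tool_rot: [-1.977, -2.442, 0.0]
force: [0.3, -0.4, -1.6]
finger_gap: 0.177
```

Emit:
jog_arm --rows "0 0 0.001 0 0 0;0 0 0 0 0 0"

```text
t: 20.08
position: [0.5767, 0.2995, 0.0631]
tool_rot: [1.976, 2.442, 0.001]
force: [-0.8, -0.1, 1.1]
finger_gap: 0.178
```

Emit:
jog_arm --rows "0 0 0 0 0 0;0 0 0 0 0 0;0 0 0 0 0 0;0 0 0 0 0 0;0 0 0 0 0 0;0 0 0 0 0 0" --fingers -1

```text
t: 20.82
position: [0.5766, 0.2995, 0.0626]
tool_rot: [-1.977, -2.442, 0.0]
force: [0.1, 0.5, 0.2]
finger_gap: 0.819
```

Emit:
jog_arm --rows "0 0 -0.01 0 0 0;0 0 -0.03 0 0 0;0 0 -0.04 0 0 0;0 0 -0.04 0 0 0;0 0 -0.03 0 0 0;-0.03 0 0 0 0 0;-0.03 0 0 0 0 0;0 0 0 0 0 0"

```text
t: 21.82
position: [0.5897, 0.2392, 0.2137]
tool_rot: [1.979, 2.439, 0.001]
force: [1.0, 0.8, -0.2]
finger_gap: 1.003
```

Run:
```python
from h import *
s=manip.read_state();print(s['position'],s['force'],s['finger_gap'],s['t'])
for n in ['side','scene','wrist']:save(manip.grab_frame(n),n+'12')
```

```text
[0.58966396 0.23917865 0.21372662] [ 1.02645176  0.79256959 -0.23532107] 1.0028213675478566 21.825
```

View pics/side12.png

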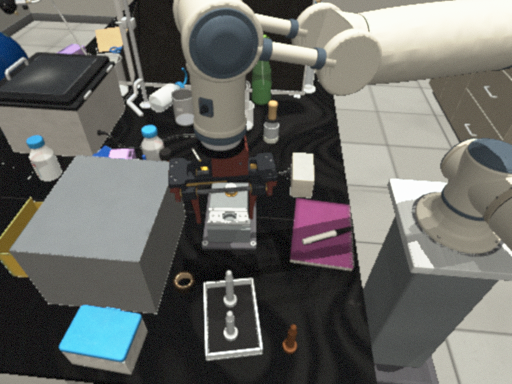

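View pics/scene12.png

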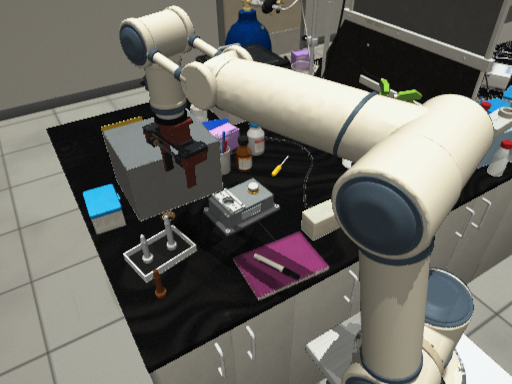

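View pics/wrist12.png

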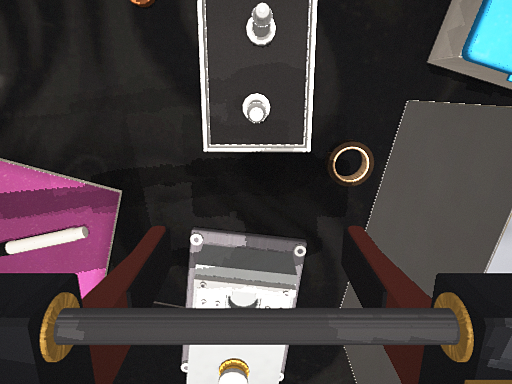

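Both bars stand in the tray (side view: bar at about (229,290), mate at (230,325)). The mallet is upright at (271,125), the pin is down and the arm is clear.

```bash
python3 -c "
from workcell import manip
print(manip.finish_job())"
```

```text
the job is handed in; nothing more can be done
None
```

The job is done and handed in at about 22 s of the 51 s allowed.

- **Release pin:** I struck it once with the mallet, commanded at about 0.24 m/s. Afterwards the side picture showed the pin head at the 82 mm, fully home height, and the jaws open. I have no direct reading of the pin's speed during the blow.
- **Mallet:** I lowered it until the force showed contact with the bench and released it where it had stood. The last side picture shows it upright on its striking face.
- **Test bar:** I lifted it out of the open jaws and stood it, broken end up, in the middle of the tray's free half.
- **Tray:** The last side, scene and wrist pictures show the bar and its mate both standing. The brown look-alike was left alone.
- **Arm:** At hand-in the arm was clear of everything. Wrist force readings at the end of each move never exceeded about 6 N, though the blow's peak fell within a move and was not read.

None of the checks failed or disagreed beyond 2–4 mm between the two fixed cameras, about the calibration tolerance.

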